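Clamp a taped parcel in the sampling cradle

TASK

Get the taped parcel ready for sampling by clamping it in the metal cradle: with the fingertips push the parcel along its channel until its end is home against the end stop, then swing the clamp strap over the parcel with the back of a finger until it meets its stop pin, and then push the cam lever all the way down so that the pad grips the parcel. Only push things, never pick anything up, do not press the lever down before the strap is over the parcel, and leave the other things on the table where they are.

Things in the scene. Friction and masses are not known exactly. Their poses are not given: they have to be found in the camera images.
- cradle: Aluminium sampling cradle fixed to the table, plate top at z = 12 mm. Origin on the table under the middle of the clamping place. A channel runs along its y between two rails (inner faces at x = -40 and +40 mm, tops at z = 28 mm), open at the -y end (plate ends at y = -125 mm). The upright stud of the clamp stands beside the channel at x = +62 mm, y = 0.
- end_stop (a point): Middle of the end stop's face that the parcel is pushed against, at the +y end of the channel: cradle x = 0, y = +79 mm, z = 26 mm. The stop is 96 mm wide, its top at z = 42 mm.
- parcel: Oblong parcel wound in brownish yellow tape, 73 x 155 x 46 mm, about 0.5 kg, origin under its middle, long side along its y. Lies loose in the channel, y along the channel, 22 to 45 mm short of the end stop; its ends are 77 mm from its origin. To be pushed at its -y end towards +y. Home, its origin is about 1 mm on the +y side of the cradle's. Its top is 58 mm above the table.
- strap_swing (a joint): Angle (rad) of the clamp strap about the upright stud. 0 = home: pointing along the cradle's -x, square over the parcel, against its stop pin. Grows anticlockwise seen from above, towards the cradle's -y, then +x; starts at 1.3 to 2.0. Stays where left; 1 to 2 N at the free end move it. Push the free end from the trailing side, clockwise from above. The cam lever turns with it.
- strap_axis (a point): On the axis of the stud, at the middle height of the strap (77 mm above the table with the lever up).
- strap_tip (a point): Middle of the free end of the strap, 90 mm from the stud axis. Dark steel bar 26 mm wide, 12 mm thick, underside 71 mm and top 83 mm above the table with the lever up. 62 mm from the stud axis it carries the pad below, and a nut and screw end above (top 95 mm over the table).
- pad: Round black rubber pad, 24 mm across, under the strap, 62 mm from the stud axis; with the lever up its underside is 61 mm above the table, 3 mm over the parcel. Spring-backed: presses the parcel with about 13 N when the lever is down. Origin on the pad's axis, at table height while the lever is up.
- cam_lever (a joint): Angle (rad) of the cam lever. 0 = fully up: 69 degrees above level, leaning away from the strap. Grows as its ball is pushed over, away from the strap, and down; 1.2 = level, end of travel 1.25. Starts at 0 to 0.15. Stays where left, needs about 2 to 5 N at the ball. Going down, its cam lowers the strap by 6.4 mm.
- lever_ball (a point): Centre of the black ball, 18 mm across, at the end of the cam lever, 64 mm from its pin, always on the side of the stud opposite the strap. Lever up: ball top about 168 mm above the table, centre 23 mm from the stud axis; lever down: centre 99 mm above the table and 64 mm from the axis.
- lever_pin (a point): Centre of the lever's pin, on the stud axis, 99 mm above the table; the pin is level and square to the strap.
- loupe: Black eye loupe, 38 mm across and 30 mm high, standing loose past the end stop; leave it alone.
- tweezers: Steel tweezers, 136 mm long, lying loose along the front edge of the cradle; leave them alone.
- vial: Sample vial with screw cap, 26 mm across and 52 mm high, standing loose behind the end stop, beside the clamp; leave it alone.
- tape: Roll of clear tape, 93 mm across and 49 mm high, loose at the left of the table; leave it alone.
Mind the look-alikes: they are no part of the job. What is shaped like the parcel but black is not meant.

How it is judged:
By the outcome, as a careful person would: the job done as asked, in the order asked, and still so for the second after the job is handed in, with the robot touching nothing.
It also fails if it takes over 64 s, if anything falls off the work surface, if the arm or the gripper's body presses on something with over 40 N, if the wrist force passes 120 N, or if a joint passes its speed limit or range.

ROBOT

A 6-joint arm with a two-finger parallel gripper is mounted at the origin on a cart in front of the work surface, level with it; the furniture and walls round the work are solid. World frame = base frame: x ahead of the robot, y to its left, z up, the work surface at z = 0. Lengths are in m, angles in rad, forces in N, time in s.
With the tool pointing down it reaches from about 0.2 to 0.875 m from the base axis. Payload 3.4 kg.
Tool frame: the origin (TCP) lies on the centre line of the jaws, within the pads' length; the fingertips stand 22 mm ahead of it and the grasp point (between the pads) lies 3 mm ahead of it; z points along the fingers, y is the line along which they close (so a half turn about z gives the same grasp; the last joint's range is limited). The gripper opens to 94 mm and grips with 3 to 60 N. Pads are 16 mm wide; open, the fingers measure 119 mm over their backs; the gripper's body (75 mm by 177 mm) begins 78 mm behind the grasp point.
Start: joints at [1.115, 0.276, 1.505, -0, 1.361, -0.121], TCP at [0.189, 0.543, 0.227] pointing down, gripper open.
Joint ranges: [-2.89, 2.89], [-0.75, 2.08], [0.22, 2.7], [-1.18, 4.32], [0.11, 2.71], [-2.7, 2.7]. Speed limits (rad/s): [2.57, 2.57, 3.14, 3.14, 3.14, 3.14].

INTERFACE

Orientations are given as [roll, pitch, yaw] about the fixed x, y, z axes, in that order (R = Rz(yaw) Ry(pitch) Rx(roll)).
In Python, from cell import * gives the robot as it stands.
- The arm moves only by the tool send_rows, never from a script. Its arguments are lists of equal length, an entry for each row: "gripper": the opening, from 0 (shut) to 1 (fully open); "offset": the shift along the tool's x, y, z in cm, a list of three; "spin": the turn about the tool's z in degrees. A call has 1 to 20 rows; each row shifts and turns the commanded pose from where the row before left it, along the tool's axes as they then stand; what a row does not reach is not made up. A row lasts 1/12 s, in which the tool goes at most 41.7 mm and 7.16 degrees, less where a joint would pass 70% of its speed; a pose out of reach is approached as far as the arm can. A call is refused whole if a number of a shift passes 4.17 or a number of a turn 7.16, either way. A call with a gripper value outside its range is refused whole. The fingers move at their own pace and stop on an object; the grip force is fixed at half the most. Time passes only in rows, so rows that do not move let the fingers close. It gives the time, the measured TCP pose, the force, the opening and the grip force at its end, in the units of the state.
- get_obs(): the state, without advancing time (a new reading comes with each control period).
- grab_frame(name): name is "side" or "top"; returns the picture (384x512x3 uint8, red, green, blue); there is no depth.
- get_calibration(name): a dict with "camera_matrix" (3x3 intrinsics, pixels), "rvec" (rotation vector, rad) and "tvec" (3), from world to camera coordinates, as OpenCV has them. Camera axes: x right, y down, z forward; pixel columns grow to the right and rows downward; lengths in m; the calibration is good to about 2 mm. A picture is of the moment at which its call begins. get_calibration takes no time and is no camera call.
- hand_in(): hands the job in; it is judged then, once.
The state is a dict: "time_s": time; "joints": joint angles; "joint_velocities": joint speeds; "joint_efforts": joint torques, N m; "position": TCP position; "eef_rot": TCP orientation; "contact_force": force on the tool from outside, world axes, zero at the start; "torque": the same for the moment, N m; "opening": finger opening in m; "grip_force": force on a finger pad.
Only numpy, scipy, OpenCV 4.12 (cv2) and the standard library are available. Lean on these libraries where they do the work, as an engineer would, in place of code of your own. Each camera call takes 0.05 s, during which the arm holds its last target. There are 200 camera calls.

## Working session

There is one attempt and no reset: what is moved stays moved. The work goes in short steps, Python scripts to look and compute and a tool call to move; the robot and the scene stay as the last step left them, time stands still between calls to the robot, and variables do not carry over. Pictures are saved under pics/ and viewed, at most 13 in all, crops included, and the job is handed in when it is done.

Besides the shell and the picture viewer there is one more tool, called after ">>>" as name(argument=value, ...) on one line, values as JSON. send_rows: Moves the arm, as the interface text tells. Its arguments: {"type":"object","properties":{"gripper":{"type":"array","items":{"type":"number"}},"offset":{"type":"array","items":{"type":"array","items":{"type":"number"}}},"spin":{"type":"array","items":{"type":"number"}}},"required":["gripper","offset","spin"]}

```bash
mkdir -p pics; ls; python3 - <<'E'
from cell import *
import cv2
o=get_obs();print({k:o[k] for k in('time_s','position','eef_rot','opening')})
for n in('side','top'):
    cv2.imwrite(f'pics/{n}0.png',cv2.resize(grab_frame(n)[:,:,::-1],(800,600),interpolation=cv2.INTER_CUBIC))
    c=get_calibration(n);R=cv2.Rodrigues(c['rvec'])[0];print(n,c['camera_matrix'],-R.T@c['tvec'].ravel(),R)
E
```

```text
pics
{'time_s': 0.0, 'position': array([0.1886957 , 0.54262795, 0.22662775]), 'eef_rot': array([-3.13983965e+00, -2.04546009e-04,  2.80683350e+00]), 'opening': 0.09365627087399833}
side [[438.39989418   0.         251.44673404]
 [  0.         438.39989418 191.34495859]
 [  0.           0.           1.        ]] [ 0.1906611  -0.62944296  0.57095028] [[ 0.9122719  -0.40942643  0.01140056]
 [-0.17014048 -0.40412759 -0.89873973]
 [ 0.37257508  0.81795531 -0.43833426]]
top [[473.66901406   0.         252.84872398]
 [  0.         473.66901406 190.40373569]
 [  0.           0.           1.        ]] [0.32985095 0.21164646 1.40063817] [[ 0.02826057 -0.99947087  0.01610339]
 [-0.98221184 -0.03075713 -0.18524014]
 [ 0.18563742 -0.01058194 -0.98256133]]
```

View pics/top0.png

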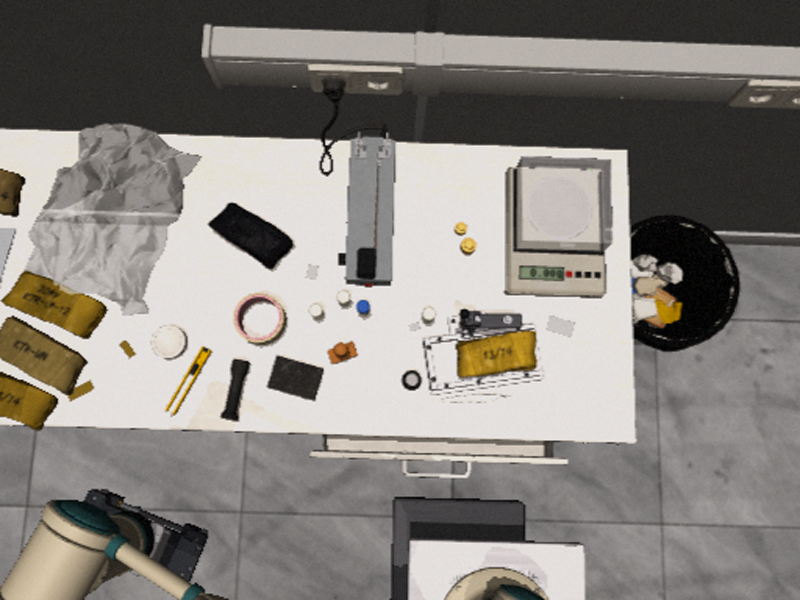

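View pics/side0.png

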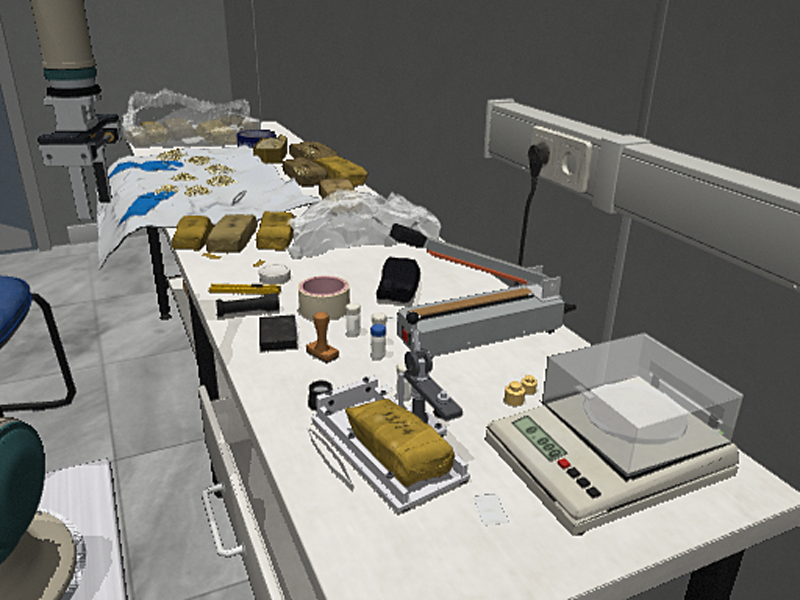

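Top: cradle around (485,357), with the strap pointing right from a stud at ~(465,322), loupe at (411,380), parcel at (497,353). Side: parcel (400,440), lever ball (413,318). Next I'll zoom in.

```bash
cat > h.py <<'E'
from cell import *
import cv2, numpy as np
def ray(n,uv):
    c=get_calibration(n);R=cv2.Rodrigues(c['rvec'])[0]
    p=cv2.undistortPoints(np.float64([[uv]]),c['camera_matrix'],None).ravel()
    return -R.T@c['tvec'].ravel(), R.T@np.array([p[0],p[1],1])
def onz(n,uv,z):
    C,d=ray(n,uv);return C+d*(z-C[2])/d[2]
def proj(n,P):
    c=get_calibration(n);return cv2.projectPoints(np.float64(P).reshape(-1,3),c['rvec'],c['tvec'],c['camera_matrix'],None)[0].reshape(-1,2)
def tri(a,b):
    (C,d),(E,e)=ray('top',a),ray('side',b)
    s=np.linalg.lstsq(np.c_[d,-e],E-C,rcond=None)[0];return (C+s[0]*d+E+s[1]*e)/2, np.linalg.norm(C+s[0]*d-E-s[1]*e)
def crop(n,x,y,w,h,k,f):
    im=grab_frame(n);cv2.imwrite(f,cv2.resize(im[y:y+h,x:x+w,::-1],None,fx=k,fy=k,interpolation=cv2.INTER_CUBIC));return im
E
python3 - <<'E'
from h import *
crop('top',250,185,110,80,7,'pics/t1.png');crop('side',185,190,130,140,4,'pics/s1.png')
E
```

```text
(no output)
```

View pics/t1.png

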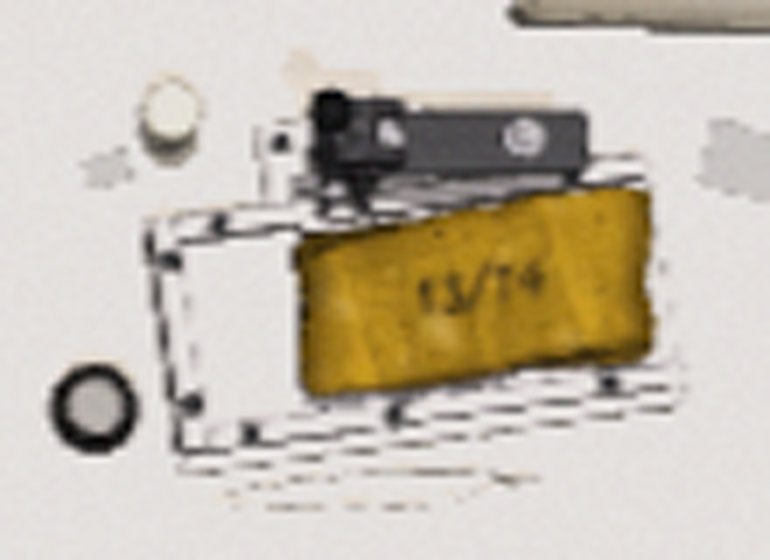

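View pics/s1.png

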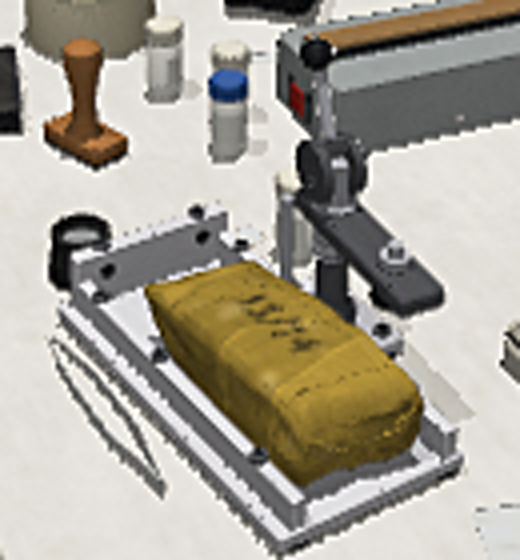

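```bash
python3 - <<'E'
from h import *
np.set_printoptions(precision=4,suppress=True)
T=lambda x,y:(250+x/7-.43,185+y/7-.43); S=lambda x,y:(185+x/4-.37,190+y/4-.37)
nut=tri(T(525,135),S(395,247)); ball=tri(T(331,107),S(317,52)); print('nut',nut,'ball',ball)
n,b=nut[0],ball[0]; d=(n-b)[:2]; L=np.linalg.norm(d); print('L',L,'strap dir deg',np.degrees(np.arctan2(d[1],d[0])))
print('stud',n[:2]-d/L*62)
print('striptip top',onz('top',T(587,145),.083),onz('side',S(443,295),.083))
# plate corners, side (z=12mm)
for p in [(60,310),(283,545),(462,462)]: print('plate',onz('side',S(*p),.012))
for p in [(72,282),(222,208)]: print('stop top',onz('side',S(*p),.042))
for p in [(148,222),(178,450)]: print('stop top T',onz('top',T(*p),.042))
im=grab_frame('top');h=cv2.cvtColor(im,cv2.COLOR_RGB2HSV)
m=cv2.inRange(h,(15,130,60),(32,255,255));m[:,:285]=0;m[:205]=0;m[250:]=0;m[:,345:]=0
c=max(cv2.findContours(m,0,1)[0],key=cv2.contourArea);r=cv2.minAreaRect(c);q=cv2.boxPoints(r);print(r)
P=np.array([onz('top',x,.055) for x in q]);print(P,P.mean(0),[np.linalg.norm(P[i]-P[i-1]) for i in range(4)])
print([np.degrees(np.arctan2(*(P[i]-P[i-1])[[1,0]])) for i in range(4)])
E
```

```text
nut (array([ 0.545 , -0.0045,  0.0929]), np.float64(0.00032776630996019315)) ball (array([0.5423, 0.0806, 0.1596]), np.float64(0.0002244263317412838))
L 0.08506940602626847 strap dir deg -88.1566763840019
stud [-1.4493 61.9634]
striptip top [ 0.5432 -0.0311  0.083 ] [ 0.5544 -0.0367  0.083 ]
plate [0.4117 0.1187 0.012 ]
plate [ 0.4478 -0.0891  0.012 ]
plate [ 0.549  -0.0728  0.012 ]
stop top [0.4132 0.0995 0.042 ]
stop top [0.5124 0.1343 0.042 ]
stop top T [0.512  0.1432 0.042 ]
stop top T [0.4188 0.129  0.042 ]
((317.49273681640625, 225.94027709960938), (25.389917373657227, 51.7725715637207), 83.0887680053711)
[[ 0.5115  0.0878  0.055 ]
 [ 0.5341 -0.06    0.055 ]
 [ 0.4618 -0.0682  0.055 ]
 [ 0.4397  0.0782  0.055 ]] [0.4868 0.0095 0.055 ] [np.float64(0.07241719636897119), np.float64(0.14949690360074383), np.float64(0.07276164147237286), np.float64(0.14802942074268274)]
[np.float64(7.663910442908874), np.float64(-81.32191146775827), np.float64(-173.48755880057902), np.float64(98.56049297407647)]
```

```bash
cat >> h.py <<'E'
A=np.radians(9.2); O=np.array([.4818,.0477])
ex=np.array([np.cos(A),np.sin(A)]); ey=np.array([-ex[1],ex[0]])
def W(x,y): return O+(ex*x+ey*y)/1000     # cradle mm -> world m
def Cr(p): d=np.array(p)[:2]-O; return np.array([d@ex,d@ey])*1000
def go(x,y,tipz,yaw=None):                # remaining move: tool cm, spin deg (first shift, then spin)
    o=get_obs();R=cv2.Rodrigues(np.zeros(3))[0];from scipy.spatial.transform import Rotation as Q
    R=Q.from_euler('xyz',o['eef_rot']).as_matrix();t=np.r_[W(x,y),tipz/1000+.022]
    print('cm',np.round(R.T@(t-o['position'])*100,2),'spin',None if yaw is None else round(np.degrees(o['eef_rot'][2])-yaw,2))
def st():
    o=get_obs();p=o['position'];print('t',round(o['time_s'],2),'cradle',Cr(p).round(1),'tip',round(p[2]*1000-22,1),'yaw',np.degrees(o['eef_rot'][2]).round(1),'F',np.round(o['contact_force'],1),'op',round(o['opening'],3))
E
python3 - <<'E'
from h import *
np.set_printoptions(precision=4,suppress=True)
k=1/1.5625
for a,b in [((505,292),(488,432)),((515,160),(546,350)),((515,247),(575,418)),((610,160),(645,335))]:
    print(tri(np.array(a)*k,np.array(b)*k))
E
```

```text
(array([ 0.6096, -0.0132,  0.0193]), np.float64(0.0033168272028671485))
(array([0.778 , 0.012 , 0.1148]), np.float64(0.11871068219517358))
(array([ 0.7104, -0.0393,  0.0269]), np.float64(0.0335581261078881))
(array([ 0.7705, -0.138 ,  0.2082]), np.float64(0.07509442853522282))
```

>>> send_rows(gripper=[0.35,0.35,0.35,0.35,0.35,0.35,0.35,0.35,0.35], offset=[[0,0,0],[0,0,0],[0,0,0],[0,0,0],[0,0,0],[0,0,0],[0,0,0],[0,0,0],[0,0,0]], spin=[6.84,6.84,6.84,6.84,6.84,6.84,6.84,6.84,6.84])

```text
time_s: 1.0
position: [0.1889, 0.543, 0.2273]
eef_rot: [-3.141, 0.0, 1.726]
contact_force: [-0.6, 0.0, -0.6]
opening: 0.0374
grip_force: 0.0
```

```bash
python3 -c "
from h import *
st();go(0,-148,205,99.2)"
```

```text
t 1.0 cradle [-210.   535.8] tip 205.3 yaw 98.9 F [-0.6  0.  -0.6] op 0.037
cm [-6.827e+01  2.133e+01  4.000e-02] spin -0.28
```

>>> send_rows(gripper=[0.35,0.35,0.35,0.35,0.35,0.35,0.35,0.35,0.35,0.35,0.35,0.35,0.35,0.35,0.35,0.35,0.35,0.35,0.35,0.35], offset=[[-3.42,1.07,0],[-3.42,1.07,0],[-3.42,1.07,0],[-3.42,1.07,0],[-3.42,1.07,0],[-3.42,1.07,0],[-3.42,1.07,0],[-3.42,1.07,0],[-3.42,1.07,0],[-3.42,1.07,0],[-3.42,1.07,0],[-3.42,1.07,0],[-3.42,1.07,0],[-3.42,1.07,0],[-3.42,1.07,0],[-3.42,1.07,0],[-3.42,1.07,0],[-3.42,1.07,0],[-3.42,1.07,0],[-3.3,1.0,0]], spin=[0,0,0,0,0,0,0,0,0,0,0,0,0,0,0,0,0,0,0,0])

```text
time_s: 2.67
position: [0.5098, -0.0984, 0.2274]
eef_rot: [3.141, -0.0, 1.732]
contact_force: [0.2, 0.2, 0.7]
opening: 0.0327
grip_force: 0.0
```

```bash
python3 -c "
from h import *
st();go(0,-148,31,99.2)"
```

```text
t 2.67 cradle [   4.3 -148.7] tip 205.4 yaw 99.2 F [0.2 0.2 0.7] op 0.033
cm [ 0.07 -0.44 17.44] spin 0.02
```

>>> send_rows(gripper=[0.35,0.35,0.35,0.35,0.35,0.35,0.35,0.35], offset=[[0,-0.44,2.5],[0,0,2.5],[0,0,2.5],[0,0,2.5],[0,0,2.5],[0,0,2.5],[0,0,2.4],[0,0,0]], spin=[0,0,0,0,0,0,0,0])

```text
time_s: 3.33
position: [0.5015, -0.0961, 0.0495]
eef_rot: [-3.134, -0.004, 1.732]
contact_force: [-0.7, 0.1, -0.3]
opening: 0.0329
grip_force: 0.0
```

```bash
python3 - <<'E'
from h import *
st();crop('side',185,150,190,180,4,'pics/s2.png')
E
```

```text
t 3.33 cradle [  -3.5 -145.1] tip 27.5 yaw 99.2 F [-0.7  0.1 -0.3] op 0.033
```

View pics/s2.png

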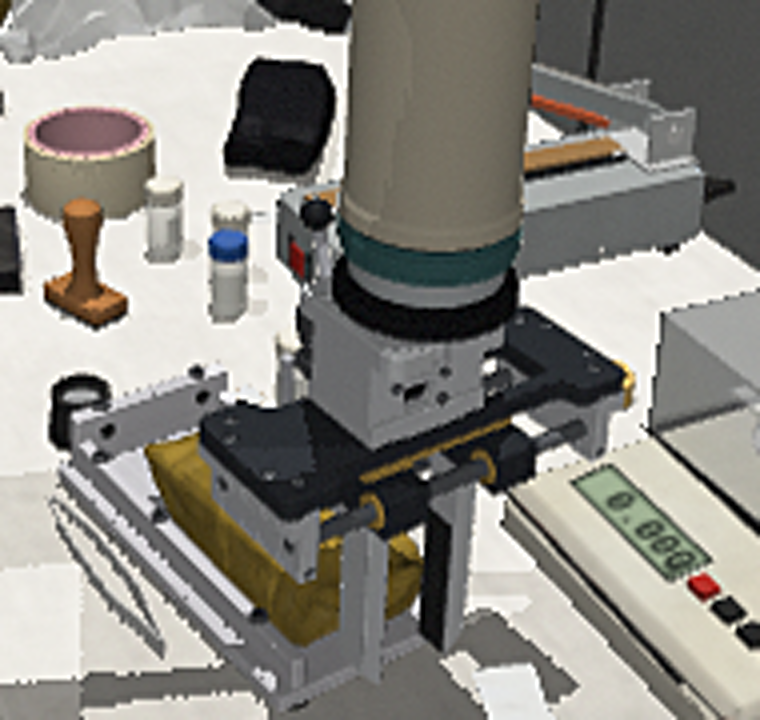

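The side view shows the fingers (365–440, 600) behind the parcel's near end, clear of the strap. Now I'll push it along tool +x.

>>> send_rows(gripper=[0.35,0.35,0.35,0.35,0.35,0.35,0.35,0.35,0.35,0.35,0.35,0.35,0.35,0.35,0.35,0.35], offset=[[0.4,0.3,-0.4],[0.4,0,0],[0.4,0,0],[0.4,0,0],[0.4,0,0],[0.4,0,0],[0.4,0,0],[0.4,0,0],[0.4,0,0],[0.4,0,0],[0.4,0,0],[0.3,0,0],[0.3,0,0],[0.2,0,0],[0,0,0],[0,0,0]], spin=[0,0,0,0,0,0,0,0,0,0,0,0,0,0,0,0])

```text
time_s: 4.72
position: [0.4989, -0.0448, 0.0571]
eef_rot: [-3.14, -0.001, 1.732]
contact_force: [1.5, -1.3, 1.2]
opening: 0.0324
grip_force: 1.2
```

```bash
python3 -c "
from h import *
st()"
```

```text
t 4.72 cradle [  2.1 -94.1] tip 35.1 yaw 99.3 F [ 1.5 -1.3  1.2] op 0.032
```

Now in smaller steps, watching the force.

>>> send_rows(gripper=[0.35,0.35,0.35,0.35,0.35,0.35], offset=[[0.2,0,0],[0.2,0,0],[0.2,0,0],[0.1,0,0],[0,0,0],[0,0,0]], spin=[0,0,0,0,0,0])

```text
time_s: 5.22
position: [0.4979, -0.0379, 0.0572]
eef_rot: [-3.141, -0.001, 1.732]
contact_force: [0.7, -1.2, 0.5]
opening: 0.033
grip_force: 0.7
```

>>> send_rows(gripper=[0.35,0.35,0.35,0.35,0.35], offset=[[0.1,0,0],[0.1,0,0],[0.1,0,0],[0,0,0],[0,0,0]], spin=[0,0,0,0,0])

```text
time_s: 5.63
position: [0.4975, -0.0352, 0.0573]
eef_rot: [-3.141, -0.001, 1.732]
contact_force: [1.0, -2.1, -0.1]
opening: 0.0326
grip_force: 0.5
```

>>> send_rows(gripper=[0.35,0.35,0.35,0.35,0.35], offset=[[0.1,0,0],[0.1,0,0],[0.1,0,0],[0,0,0],[0,0,0]], spin=[0,0,0,0,0])

```text
time_s: 6.05
position: [0.4974, -0.0324, 0.0575]
eef_rot: [-3.141, -0.0, 1.732]
contact_force: [1.5, -1.4, -0.5]
opening: 0.0329
grip_force: 0.6
```

>>> send_rows(gripper=[0.35,0.35,0.35,0.35,0.35], offset=[[0.1,0,0],[0.1,0,0],[0,0,0],[0,0,0],[0,0,0]], spin=[0,0,0,0,0])

```text
time_s: 6.47
position: [0.4978, -0.0309, 0.0576]
eef_rot: [3.14, 0.001, 1.732]
contact_force: [2.3, -3.3, -0.6]
opening: 0.0332
grip_force: 1.8
```

```bash
python3 - <<'E'
from h import *
st();im=crop('top',250,185,110,80,7,'pics/t2.png')
E
```

```text
t 6.47 cradle [  3.2 -80.2] tip 35.6 yaw 99.3 F [ 2.3 -3.3 -0.6] op 0.033
```

>>> send_rows(gripper=[0.35,0.35,0.35,0.35], offset=[[0.1,0,0],[0.1,0,0],[0,0,0],[0,0,0]], spin=[0,0,0,0])

```text
time_s: 6.85
position: [0.4988, -0.03, 0.0579]
eef_rot: [3.138, 0.003, 1.733]
contact_force: [3.8, -6.7, -2.1]
opening: 0.0328
grip_force: 3.4
```

>>> send_rows(gripper=[0.35,0.35,0.35,0.35], offset=[[0.1,0,0],[0.1,0,0],[0,0,0],[0,0,0]], spin=[0,0,0,0])

```text
time_s: 7.18
position: [0.5, -0.0291, 0.0584]
eef_rot: [3.135, 0.006, 1.733]
contact_force: [5.2, -9.0, -1.7]
opening: 0.0332
grip_force: 4.8
```

>>> send_rows(gripper=[0.35,0.35,0.35,0.35,0.35,0.35,0.35,0.35,0.35,0.35,0.35,0.35], offset=[[-0.5,0,0],[-1.5,0,0],[-2,0,0],[-2,0,0],[0,0,-3],[0,0,-3],[0,0,-3],[0,0,-3],[0,0,-3],[-2,0,-2],[-3,0,0],[0,0,0]], spin=[0,0,0,0,0,0,0,0,0,0,0,0])

```text
time_s: 8.18
position: [0.515, -0.1381, 0.2287]
eef_rot: [3.14, 0.002, 1.731]
contact_force: [0.5, 0.2, -0.5]
opening: 0.033
grip_force: 0.0
```

```bash
python3 - <<'E'
from h import *
np.set_printoptions(precision=4,suppress=True)
st();a=grab_frame('top')[185:265,250:360];b=grab_frame('side')[180:330,185:315]
im=np.zeros((600,800,3),np.uint8);im[:320,:440]=cv2.resize(a,None,fx=4,fy=4,interpolation=2);im[:450,440:800]=cv2.resize(b,(360,450*360//390),interpolation=2)[:450] if 0 else np.vstack([cv2.resize(b,(360,415),interpolation=2),np.zeros((35,360,3),np.uint8)])
cv2.imwrite('pics/m3.png',im[:420,:,::-1])
im=grab_frame('top');h=cv2.cvtColor(im,cv2.COLOR_RGB2HSV)
m=cv2.inRange(h,(15,130,60),(32,255,255));m[:,:265]=0;m[:205]=0;m[250:]=0;m[:,345:]=0
c=max(cv2.findContours(m,0,1)[0],key=cv2.contourArea);r=cv2.minAreaRect(c);q=cv2.boxPoints(r);print(r)
P=np.array([onz('top',x,.055) for x in q]);print(Cr(P.mean(0)),[Cr(p).round(1) for p in P])
E
```

```text
t 8.18 cradle [   3.  -188.7] tip 206.7 yaw 99.2 F [ 0.5  0.2 -0.5] op 0.033
((302.2724304199219, 229.01402282714844), (24.88445281982422, 51.642738342285156), 77.00537872314453)
[-4.2143  5.9269] [array([23.9, 82.7]), array([ 38.3, -65.5]), array([-32.6, -70.2]), array([-46.4,  76.7])]
```

View pics/m3.png

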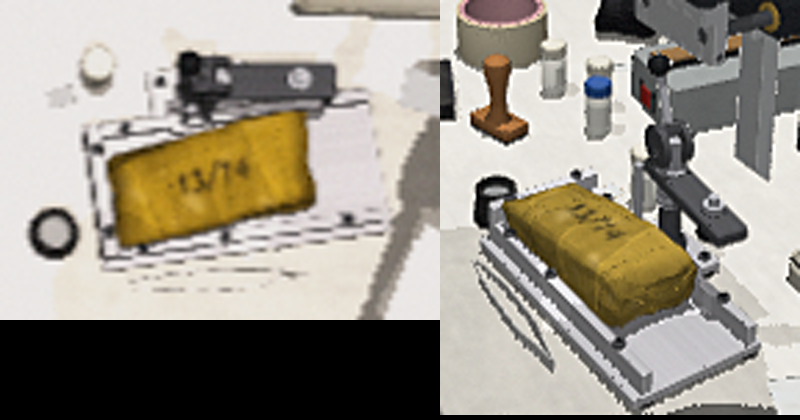

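The parcel is at the stop, but yawed about 5° anticlockwise (top corners (110,155)/(120,245)). I'll push its -y end off-centre, on the -x side, with closed fingers to square it.

>>> send_rows(gripper=[0,0,0,0,0,0,0,0,0,0,0,0], offset=[[2.5,-1.5,0],[2.5,-1.0,0],[0,0,3],[0,0,3],[0,0,3],[0,0,3],[0,0,3],[0,0,2.1],[1.5,0,0],[1.5,0,0],[0,0,0],[0,0,0]], spin=[0,0,0,0,0,0,0,0,0,0,0,0])

```text
time_s: 9.33
position: [0.4756, -0.0589, 0.056]
eef_rot: [-3.14, -0.001, 1.735]
contact_force: [0.7, -0.5, 0.2]
opening: 0.0006
grip_force: 0.0
```

```bash
python3 -c "
from h import *
st()"
```

```text
t 9.33 cradle [ -23.2 -104.2] tip 34.0 yaw 99.4 F [ 0.7 -0.5  0.2] op 0.001
```

>>> send_rows(gripper=[0,0,0,0,0,0,0,0,0,0], offset=[[0.4,0,0],[0.4,0,0],[0.4,0,0],[0.4,0,0],[0.3,0,0],[0.2,0,0],[0.2,0,0],[0.1,0,0],[0,0,0],[0,0,0]], spin=[0,0,0,0,0,0,0,0,0,0])

```text
time_s: 10.17
position: [0.4728, -0.0366, 0.0564]
eef_rot: [3.142, -0.0, 1.732]
contact_force: [-1.1, -0.2, 1.1]
opening: 0.0007
grip_force: 0.0
```

>>> send_rows(gripper=[0,0,0,0,0], offset=[[0.1,0,0],[0.1,0,0],[0.1,0,0],[0,0,0],[0,0,0]], spin=[0,0,0,0,0])

```text
time_s: 10.58
position: [0.4723, -0.0336, 0.0565]
eef_rot: [3.142, -0.0, 1.732]
contact_force: [-0.2, -0.6, 0.0]
opening: 0.0005
grip_force: 0.0
```

>>> send_rows(gripper=[0,0,0,0,0], offset=[[0.1,0,0],[0.1,0,0],[0.1,0,0],[0,0,0],[0,0,0]], spin=[0,0,0,0,0])

```text
time_s: 11.0
position: [0.4728, -0.0321, 0.0566]
eef_rot: [3.14, 0.003, 1.734]
contact_force: [1.7, -5.3, -2.0]
opening: 0.0005
grip_force: 2.5
```

>>> send_rows(gripper=[0,0,0,0,0], offset=[[0.1,0,0],[0.1,0,0],[0.1,0,0],[0,0,0],[0,0,0]], spin=[0,0,0,0,0])

```text
time_s: 11.42
position: [0.4744, -0.0313, 0.0572]
eef_rot: [3.137, 0.008, 1.735]
contact_force: [1.4, -12.0, -2.6]
opening: 0.0001
grip_force: 5.5
```

```bash
python3 - <<'E'
from h import *
st()
E
```

```text
t 11.42 cradle [-19.9 -76.8] tip 35.2 yaw 99.4 F [  1.4 -12.   -2.6] op 0.0
```

>>> send_rows(gripper=[0,0,0,0,0,0,0,0,0,0,0], offset=[[-0.5,0,0],[-1.5,0,0],[-2,0,0],[-2,0,0],[0,0,-3],[0,0,-3],[0,0,-3],[0,0,-3],[-2,0,-3],[-3,0,-2],[0,0,0]], spin=[0,0,0,0,0,0,0,0,0,0,0])

```text
time_s: 12.33
position: [0.4927, -0.1407, 0.2312]
eef_rot: [3.133, 0.008, 1.73]
contact_force: [0.1, 0.2, 0.5]
opening: 0.0002
grip_force: 0.0
```

```bash
cat >> h.py <<'E'
def parcel():
    im=grab_frame('top');h=cv2.cvtColor(im,cv2.COLOR_RGB2HSV)
    m=cv2.inRange(h,(15,130,60),(32,255,255));m[:,:265]=0;m[:205]=0;m[250:]=0;m[:,345:]=0
    c=max(cv2.findContours(m,0,1)[0],key=cv2.contourArea);r=cv2.minAreaRect(c);q=cv2.boxPoints(r)
    P=np.array([onz('top',x,.055) for x in q]);print(r,Cr(P.mean(0)).round(1),[Cr(p).round(1) for p in P])
    return im
def montage(f):
    a=grab_frame('top')[185:265,250:360];b=grab_frame('side')[180:330,185:315]
    im=np.zeros((420,800,3),np.uint8);im[:320,:440]=cv2.resize(a,None,fx=4,fy=4,interpolation=2);im[:415,440:]=cv2.resize(b,(360,415),interpolation=2)
    cv2.imwrite(f,im[:,:,::-1])
E
python3 - <<'E'
from h import *
st();parcel();montage('pics/m4.png')
E
```

```text
t 12.33 cradle [ -19.4 -187.7] tip 209.2 yaw 99.1 F [0.1 0.2 0.5] op 0.0
((302.29412841796875, 228.67649841308594), (24.73863410949707, 52.1451530456543), 75.96376037597656) [-3.3  5.7] [array([23.2, 83.8]), array([ 40.4, -65.7]), array([-30. , -71.7]), array([-46.6,  76.5])]
```

View pics/m4.png

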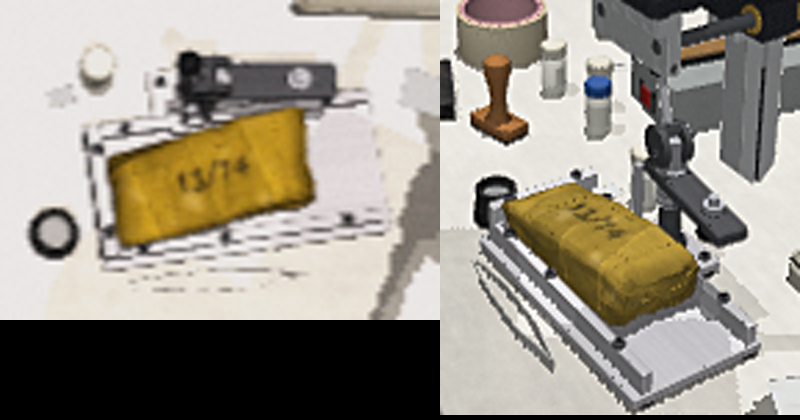

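The parcel is still skewed about 6°: its long edge runs (110,155)–(300,108), while the rail is at ~6.5°. I'll nudge its +y end toward +x from the -x side, above the rail.

>>> send_rows(gripper=[0,0,0,0,0,0,0,0,0,0,0,0,0,0,0], offset=[[3.1,-0.7,0],[3.1,-0.7,0],[3.1,-0.7,0],[3.1,-0.7,0],[3.1,-0.7,0],[3.1,-0.7,0],[3.1,-0.7,0],[3.1,-0.7,0],[0,0,3],[0,0,3],[0,0,3],[0,0,3],[0,0,3],[0,0,2.2],[0,0,0]], spin=[0,0,0,0,0,0,0,0,0,0,0,0,0,0,0])

```text
time_s: 13.73
position: [0.3879, 0.0999, 0.0501]
eef_rot: [-3.129, -0.002, 1.733]
contact_force: [-0.8, -0.7, 0.1]
opening: 0.0001
grip_force: 0.0
```

```bash
python3 -c "
from h import *
st()"
```

```text
t 13.73 cradle [-84.4  66.5] tip 28.1 yaw 99.3 F [-0.8 -0.7  0.1] op 0.0
```

>>> send_rows(gripper=[0,0,0,0,0,0,0,0], offset=[[-0.2,0,-0.6],[-0.2,0,0],[0,0.5,0],[0,0.5,0],[0,0.5,0],[0,0.3,0],[0,0.2,0],[0,0,0]], spin=[0,0,0,0,0,0,0,0])

```text
time_s: 14.4
position: [0.4151, 0.0989, 0.0607]
eef_rot: [3.141, -0.0, 1.732]
contact_force: [0.0, -0.6, 1.3]
opening: 0.0002
grip_force: 0.0
```

```bash
python3 -c "
from h import *
st()"
```

```text
t 14.4 cradle [-57.7  61.2] tip 38.7 yaw 99.3 F [ 0.  -0.6  1.3] op 0.0
```

>>> send_rows(gripper=[0,0,0,0,0,0], offset=[[0,0.2,0],[0,0.2,0],[0,0.2,0],[0,0,0],[0,0,0],[0,0,0]], spin=[0,0,0,0,0,0])

```text
time_s: 14.9
position: [0.4195, 0.0998, 0.0603]
eef_rot: [-3.14, -0.0, 1.732]
contact_force: [-1.7, 0.3, -0.0]
opening: 0.0005
grip_force: 0.9
```

>>> send_rows(gripper=[0,0,0,0,0,0], offset=[[0,0.1,0],[0,0.1,0],[0,0.1,0],[0,0,0],[0,0,0],[0,0,0]], spin=[0,0,0,0,0,0])

```text
time_s: 15.4
position: [0.4236, 0.1002, 0.0605]
eef_rot: [3.141, 0.0, 1.732]
contact_force: [-0.8, 0.3, 0.2]
opening: 0.0006
grip_force: 0.4
```

>>> send_rows(gripper=[0,0,0,0,0,0], offset=[[0,0.1,0],[0,0.1,0],[0,0.1,0],[0,0,0],[0,0,0],[0,0,0]], spin=[0,0,0,0,0,0])

```text
time_s: 15.9
position: [0.4257, 0.1008, 0.0604]
eef_rot: [-3.141, -0.0, 1.732]
contact_force: [-3.1, 1.2, 1.2]
opening: 0.0005
grip_force: 1.3
```

```bash
python3 -c "
from h import *
st()"
```

```text
t 15.9 cradle [-46.9  61.4] tip 38.4 yaw 99.3 F [-3.1  1.2  1.2] op 0.001
```

>>> send_rows(gripper=[0,0,0,0,0,0], offset=[[0,0.1,0],[0,0.1,0],[0,0.1,0],[0,0,0],[0,0,0],[0,0,0]], spin=[0,0,0,0,0,0])

```text
time_s: 16.4
position: [0.4262, 0.101, 0.0602]
eef_rot: [-3.136, -0.0, 1.733]
contact_force: [-6.9, 0.6, 5.6]
opening: 0.0002
grip_force: 4.0
```

```bash
python3 - <<'E'
from h import *
st();im=grab_frame('top')[170:270,240:370]; cv2.imwrite('pics/x.png',cv2.resize(im[:,:,::-1],None,fx=5,fy=5,interpolation=2))
E
```

```text
t 16.4 cradle [-46.4  61.5] tip 38.2 yaw 99.3 F [-6.9  0.6  5.6] op 0.0
```

View pics/x.png

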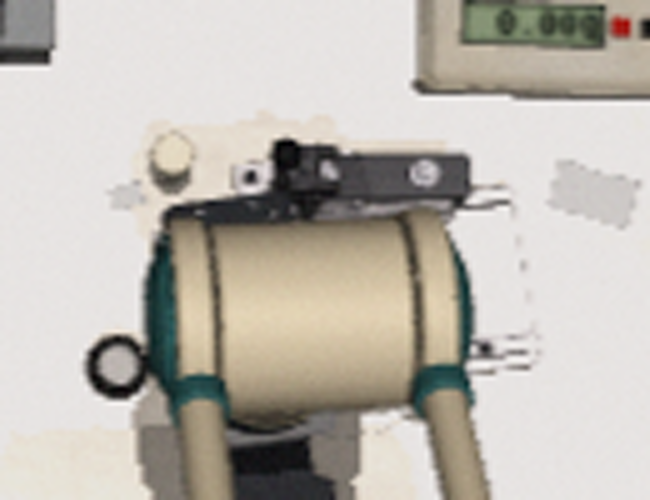

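The arm hides the parcel in this view. The resistance rose to 7 N, so it has met the rail. I'll back off and measure.

>>> send_rows(gripper=[0,0,0,0,0,0,0,0,0,0,0,0,0,0,0,0,0], offset=[[0,-0.7,0],[0,-1.5,0],[0,-1,-2],[0,0,-3],[0,0,-3],[0,0,-3],[0,0,-3],[0,0,-3],[-3,0.7,0],[-3,0.7,0],[-3,0.7,0],[-3,0.7,0],[-3,0.7,0],[-3,0.7,0],[-3,0.7,0],[-3,0.7,0],[0,0,0]], spin=[0,0,0,0,0,0,0,0,0,0,0,0,0,0,0,0,0])

```text
time_s: 17.87
position: [0.4951, -0.138, 0.2306]
eef_rot: [3.137, 0.006, 1.728]
contact_force: [0.1, 0.6, -0.5]
opening: 0.0007
grip_force: 0.0
```

```bash
python3 - <<'E'
from h import *
st();parcel();montage('pics/m5.png')
E
```

```text
t 17.87 cradle [ -16.6 -185.4] tip 208.6 yaw 99.0 F [ 0.1  0.6 -0.5] op 0.001
((302.94390869140625, 227.62973022460938), (24.83772850036621, 51.65289306640625), 81.38435363769531) [-0.6  3.5] [array([33.3, 77.8]), array([ 36.4, -71. ]), array([-34.6, -70.2]), array([-37.4,  77.2])]
```

View pics/m5.png

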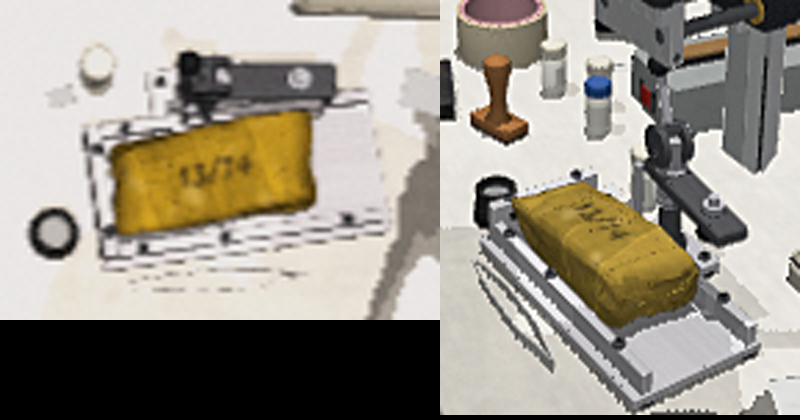

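The parcel is now nearly square: its corners sit at y≈77.5 on both sides, within 1.5°. One gentle push on its -y end with the fingers wide apart should seat it.

>>> send_rows(gripper=[0.5,0.5,0.5,0.5,0.5,0.5,0.5,0.5,0.5,0.5,0.5,0.5], offset=[[2.5,0.8,0],[2.5,0.7,0],[0,0,3],[0,0,3],[0,0,3],[0,0,3],[0,0,3],[0,0,2.2],[1.5,0,0],[2,0,0],[0,0,0],[0,0,0]], spin=[0,0,0,0,0,0,0,0,0,0,0,0])

```text
time_s: 19.02
position: [0.4923, -0.0442, 0.0588]
eef_rot: [3.141, 0.0, 1.736]
contact_force: [0.0, -1.0, 0.4]
opening: 0.047
grip_force: 0.0
```

>>> send_rows(gripper=[0.5,0.5,0.5,0.5,0.5,0.5,0.5,0.5], offset=[[0.4,0,0],[0.4,0,0],[0.3,0,0],[0.2,0,0],[0.2,0,0],[0.1,0,0],[0,0,0],[0,0,0]], spin=[0,0,0,0,0,0,0,0])

```text
time_s: 19.68
position: [0.4926, -0.0327, 0.0592]
eef_rot: [3.137, 0.006, 1.733]
contact_force: [1.5, -7.8, -1.5]
opening: 0.047
grip_force: 4.0
```

```bash
python3 -c "
from h import *
st()"
```

```text
t 19.68 cradle [ -2.2 -81.1] tip 37.2 yaw 99.3 F [ 1.5 -7.8 -1.5] op 0.047
```

>>> send_rows(gripper=[0.5,0.5,0.5,0.5,0.5], offset=[[0.1,0,0],[0.1,0,0],[0,0,0],[0,0,0],[0,0,0]], spin=[0,0,0,0,0])

```text
time_s: 20.1
position: [0.4934, -0.0318, 0.0595]
eef_rot: [3.135, 0.008, 1.733]
contact_force: [3.1, -11.0, -1.6]
opening: 0.0468
grip_force: 5.5
```

>>> send_rows(gripper=[0.5,0.5,0.5,0.5,0.5,0.5,0.5,0.5,0.5,0.5,0.5], offset=[[-0.7,0,0],[-1.5,0,0],[-2,0,0],[-2,0,0],[0,0,-3],[0,0,-3],[0,0,-3],[0,0,-3],[-2,0,-3],[-3,0,-2],[0,0,0]], spin=[0,0,0,0,0,0,0,0,0,0,0])

```text
time_s: 21.02
position: [0.5111, -0.1431, 0.2332]
eef_rot: [3.133, 0.008, 1.73]
contact_force: [0.8, 0.4, 0.3]
opening: 0.0468
grip_force: 0.0
```

```bash
python3 - <<'E'
from h import *
st();parcel()
print(*[Cr(onz('top',(250+x/4-.4,185+y/4-.4),.042)) for x,y in((83,128),(103,262))])
p=np.array([proj('top',np.r_[W(x,79),.042]) for x in(-48,48)]).reshape(-1,2);print(p)
im=grab_frame('top');np.set_printoptions(linewidth=200)
print(im[220:232:3,265:285].astype(int).mean(2).round())
E
```

```text
t 21.02 cradle [  -1.6 -193.1] tip 211.2 yaw 99.1 F [0.8 0.4 0.3] op 0.047
((302.6075439453125, 227.57359313964844), (24.817523956298828, 51.72364807128906), 79.3803482055664) [-0.3  4.4] [array([30.9, 80. ]), array([ 39.2, -68.9]), array([-31.7, -70.6]), array([-39.5,  77. ])]
[44.35391072 90.63519293] [-52.85027711  89.83186498]
[[278.8626287  247.90689225]
 [274.15522679 214.84091956]]
[[232. 232. 232. 232. 231. 161.  55. 193. 205. 189. 180. 219. 231. 228. 215. 205. 205. 178. 129.  89.]
 [232. 231. 231. 232. 231. 233. 184. 161. 141. 132. 116.  85.  63.  58.  61.  46.  63.  90.  96. 103.]
 [232. 231. 232. 232. 229. 232. 182. 101. 200. 231. 232. 155.  72.  72.  74.  85.  98. 108. 116. 115.]
 [232. 231. 232. 230. 230. 231. 210. 142. 194. 228. 231. 214. 156.  84.  69.  86.  97. 115. 125. 131.]]
```

>>> send_rows(gripper=[0,0,0,0,0,0], offset=[[2.2,1.8,0],[2.2,1.8,0],[2.2,1.8,0],[2.2,1.8,0],[2.1,1.8,0],[0,0,0]], spin=[0,0,0,0,7.1,0])

```text
time_s: 21.62
position: [0.5795, -0.011, 0.2264]
eef_rot: [-3.139, -0.005, 1.609]
contact_force: [0.4, 0.5, 0.7]
opening: 0.0105
grip_force: 0.0
```

```bash
python3 -c "
from h import *
st();go(87,-83,66,91.8)
print(onz('top',(515/1.5625,247/1.5625),.06))"
```

```text
t 21.62 cradle [ 87.1 -73.6] tip 204.4 yaw 92.2 F [0.4 0.5 0.7] op 0.011
cm [-1.    0.14 13.83] spin 0.37
[ 0.68637646 -0.02456397  0.06      ]
```

>>> send_rows(gripper=[0,0,0,0,0,0,0,0], offset=[[-1.0,-0.2,2.3],[0,0,2.3],[0,0,2.3],[0,0,2.3],[0,0,2.3],[0,0,2.2],[0,0,0],[0,0,0]], spin=[0.4,0,0,0,0,0,0,0])

```text
time_s: 22.28
position: [0.575, -0.0258, 0.0897]
eef_rot: [-3.136, -0.001, 1.602]
contact_force: [-0.0, -0.4, 0.4]
opening: 0.0004
grip_force: 0.0
```

```bash
python3 -c "
from h import *
st()"
```

```text
t 22.28 cradle [ 80.3 -87.4] tip 67.7 yaw 91.8 F [-0.  -0.4  0.4] op 0.0
```

>>> send_rows(gripper=[0,0,0,0,0,0,0,0,0,0], offset=[[0.4,-0.4,0],[-0.19,-0.71,0],[-0.19,-0.71,0],[-0.19,-0.71,0],[-0.19,-0.71,0],[-0.19,-0.71,0],[-0.19,-0.71,0],[-0.19,-0.71,0],[-0.19,-0.71,0],[0,0,0]], spin=[0,5,5,5,5,5,5,5,5,0])

```text
time_s: 23.12
position: [0.515, -0.0213, 0.0933]
eef_rot: [3.14, -0.001, 0.903]
contact_force: [-0.7, 0.7, -0.0]
opening: 0.0007
grip_force: 0.0
```

```bash
cat >> h.py <<'E'
def pol():
    o=get_obs();d=Cr(o['position'])-[62,0];s=np.degrees(o['eef_rot'][2])+180-9.2-180 # swing of strap line parallel to tool
    a=np.radians(s+180);u=np.array([np.cos(a),np.sin(a)]);v=np.array([-u[1],u[0]]);print('swing(tool)',round(s,1),'radius',(d@u).round(1),'trail',(d@v).round(1))
E
python3 -c "
from h import *
st();pol();parcel()"
```

```text
t 23.12 cradle [ 21.7 -73.5] tip 71.3 yaw 51.7 F [-0.7  0.7 -0. ] op 0.001
swing(tool) 42.5 radius 79.3 trail 26.9
((295.1538391113281, 229.2692413330078), (24.122282028198242, 36.67371368408203), 78.69007110595703) [-2.3 26.3] [array([28.4, 80.7]), array([ 35.6, -24.7]), array([-33.2, -27.6]), array([-40. ,  76.8])]
```

>>> send_rows(gripper=[0,0,0,0,0,0,0,0,0], offset=[[0,0,0.4],[-0.19,-0.71,0],[-0.19,-0.71,0],[-0.19,-0.71,0],[-0.19,-0.71,0],[-0.19,-0.71,0],[-0.19,-0.71,0],[-0.15,-0.6,0],[0,0,0]], spin=[0,5,5,5,5,5,5,4,0])

```text
time_s: 23.92
position: [0.4762, 0.0094, 0.0876]
eef_rot: [-3.141, 0.0, 0.311]
contact_force: [0.2, -0.3, 0.6]
opening: 0.0006
grip_force: 0.0
```

```bash
python3 -c "
from h import *
st();pol()"
```

```text
t 23.92 cradle [-11.6 -36.9] tip 65.6 yaw 17.8 F [ 0.2 -0.3  0.6] op 0.001
swing(tool) 8.6 radius 78.3 trail 25.4
```

>>> send_rows(gripper=[0,0,0,0,0,0], offset=[[-0.07,-0.3,0],[-0.07,-0.3,0],[-0.07,-0.3,0],[-0.07,-0.3,0],[0,0,0],[0,0,0]], spin=[2,2,2,2,0,0])

```text
time_s: 24.42
position: [0.4714, 0.0197, 0.0875]
eef_rot: [-3.141, -0.001, 0.173]
contact_force: [0.3, -0.7, -1.0]
opening: 0.0002
grip_force: 0.0
```

>>> send_rows(gripper=[0,0,0,0,0], offset=[[0,-0.15,0],[0,-0.15,0],[0,0,0],[0,0,0],[0,0,0]], spin=[0,0,0,0,0])

```text
time_s: 24.83
position: [0.4713, 0.0204, 0.0876]
eef_rot: [3.137, -0.001, 0.173]
contact_force: [0.0, -7.6, -1.1]
opening: 0.0007
grip_force: 3.5
```

```bash
python3 -c "
from h import *
st();pol()"
```

```text
t 24.83 cradle [-14.7 -25.2] tip 65.6 yaw 9.9 F [ 0.  -7.6 -1.1] op 0.001
swing(tool) 0.7 radius 77.0 trail 24.3
```

The strap met its stop (7.6 N). Backing off and rising.

>>> send_rows(gripper=[0,0,0,0,0,0,0,0,0], offset=[[0,1,0],[0,1,0],[0,0,-2.5],[0,0,-3],[0,0,-3],[0,0,-3],[0,0,-2.5],[-3,3,0],[0,0,0]], spin=[0,0,0,0,0,0,0,0,0])

```text
time_s: 25.58
position: [0.4479, -0.0348, 0.2291]
eef_rot: [3.138, -0.0, 0.169]
contact_force: [-0.9, 0.0, -0.9]
opening: 0.0006
grip_force: 0.0
```

```bash
python3 - <<'E'
from h import *
st()
im=grab_frame('side')[170:330,185:365];cv2.imwrite('pics/s6.png',cv2.resize(im[:,:,::-1],(675,600),interpolation=2))
go(62,0,185,9.2)
E
```

```text
t 25.58 cradle [-46.6 -76. ] tip 207.1 yaw 9.7 F [-0.9  0.  -0.9] op 0.001
cm [10.81 -7.36  2.13] spin 0.39
```

View pics/s6.png

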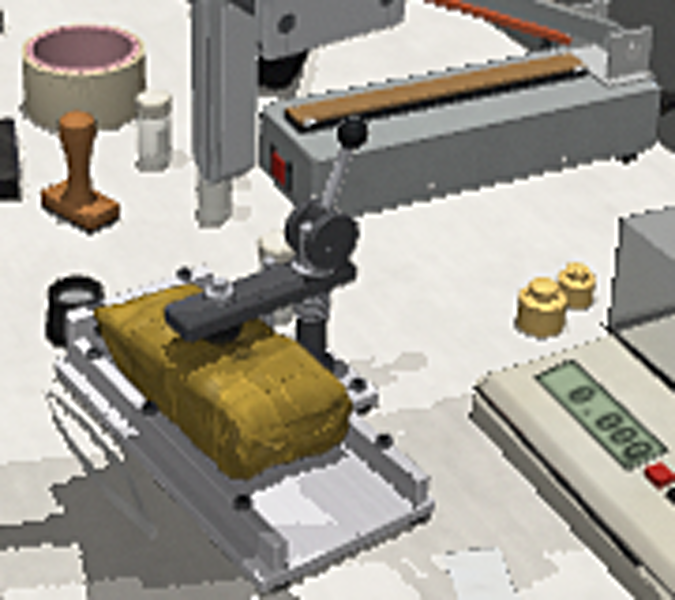

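The strap is square over the parcel and the ball is at (352,132), leaning away from it. Next I'll go above the stud on the ball's inner side.

```bash
python3 -c "
from h import *
for z in(.155,.159):print(Cr(onz('side',(185+352/3.75-.4,170+132/3.75-.4),z)))"
```

```text
[89.74236008  6.27440067]
[85.07450841  0.23368692]
```

>>> send_rows(gripper=[0,0,0,0,0,0,0,0], offset=[[2.7,-1.8,0],[2.7,-1.8,0],[2.7,-1.8,0],[2.6,-1.9,0],[0,0,2.0],[0,0,0],[0,0,0],[0,0,0]], spin=[0,0,0,0,0.4,0,0,0])

```text
time_s: 26.3
position: [0.5422, 0.0588, 0.2073]
eef_rot: [-3.141, 0.001, 0.163]
contact_force: [0.0, -0.0, 0.4]
opening: 0.0007
grip_force: 0.0
```

```bash
python3 -c "
from h import *
st();go(60,0,151,9.2)"
```

```text
t 26.3 cradle [61.4  1.3] tip 185.3 yaw 9.3 F [ 0.  -0.   0.4] op 0.001
cm [-0.13  0.13  3.43] spin 0.15
```

Ball confirmed at (85,0,159). Now down and then push out.

>>> send_rows(gripper=[0,0,0,0,0,0,0,0,0,0,0], offset=[[0,0.1,1.2],[0,0,1.2],[0,0,1.0],[0,0,0],[0.4,0,0],[0.4,0,0],[0.4,0,0],[0.4,0,0],[0.4,0,0],[0,0,0],[0,0,0]], spin=[0,0,0,0,0,0,0,0,0,0,0])

```text
time_s: 27.22
position: [0.5628, 0.0614, 0.1733]
eef_rot: [-3.141, 0.0, 0.163]
contact_force: [-3.2, -0.9, -2.0]
opening: 0.0003
grip_force: 1.4
```

```bash
python3 -c "
from h import *
st()"
```

```text
t 27.22 cradle [82.1  0.6] tip 151.3 yaw 9.4 F [-3.2 -0.9 -2. ] op 0.0
```

>>> send_rows(gripper=[0,0,0,0,0,0,0,0,0,0,0], offset=[[0.4,0,0.1],[0.4,0,0.1],[0.4,0,0.1],[0.4,0,0.2],[0.4,0,0.2],[0.4,0,0.2],[0.4,0,0.25],[0.4,0,0.3],[0.3,0,0.3],[0,0,0],[0,0,0]], spin=[0,0,0,0,0,0,0,0,0,0,0])

```text
time_s: 28.13
position: [0.5977, 0.0671, 0.1556]
eef_rot: [-3.141, -0.001, 0.163]
contact_force: [-0.4, -0.8, -0.0]
opening: 0.0005
grip_force: 0.0
```

```bash
python3 -c "
from h import *
st()"
```

```text
t 28.13 cradle [117.5   0.6] tip 133.6 yaw 9.4 F [-0.4 -0.8 -0. ] op 0.0
```

Now press down onto the ball.

>>> send_rows(gripper=[0,0,0,0,0,0,0,0,0,0], offset=[[0.1,0,0.4],[0.1,0,0.4],[0.1,0,0.4],[0.1,0,0.4],[0,0,0.4],[0,0,0.3],[0,0,0.3],[0,0,0.2],[0,0,0],[0,0,0]], spin=[0,0,0,0,0,0,0,0,0,0])

```text
time_s: 28.97
position: [0.5999, 0.0675, 0.1273]
eef_rot: [-3.141, 0.003, 0.163]
contact_force: [0.7, -0.7, 1.9]
opening: 0.0006
grip_force: 0.6
```

```bash
python3 -c "
from h import *
st()"
```

```text
t 28.97 cradle [119.7   0.7] tip 105.3 yaw 9.4 F [ 0.7 -0.7  1.9] op 0.001
```

>>> send_rows(gripper=[0,0,0,0,0,0], offset=[[0,0,0.2],[0,0,0.2],[0,0,0.1],[0,0,0],[0,0,0],[0,0,0]], spin=[0,0,0,0,0,0])

```text
time_s: 29.47
position: [0.6002, 0.0675, 0.1256]
eef_rot: [3.141, 0.0, 0.164]
contact_force: [-3.7, -0.1, 16.1]
opening: 0.0002
grip_force: 7.9
```

```bash
python3 -c "
from h import *
st()"
```

```text
t 29.47 cradle [120.1   0.6] tip 103.6 yaw 9.4 F [-3.7 -0.1 16.1] op 0.0
```

Lever at its end of travel (16 N). Lift away and check.

>>> send_rows(gripper=[0,0,0,0,0,0,0,0,0,0,0], offset=[[0,0,-1.5],[0,0,-2.5],[0,0,-3],[0,0,-3],[0,0,-2],[-3,4,0],[-3,4,0],[-3,4,0],[-3,4,0],[0,0,0],[0,0,0]], spin=[0,0,0,0,0,0,0,0,0,0,0])

```text
time_s: 30.38
position: [0.522, -0.0816, 0.2423]
eef_rot: [-3.14, 0.003, 0.159]
contact_force: [1.1, 0.8, -0.1]
opening: 0.0005
grip_force: 0.0
```

```bash
python3 - <<'E'
from h import *
st();montage('pics/m7.png')
E
```

```text
t 30.38 cradle [  19.  -134.1] tip 220.3 yaw 9.1 F [ 1.1  0.8 -0.1] op 0.001
```

View pics/m7.png

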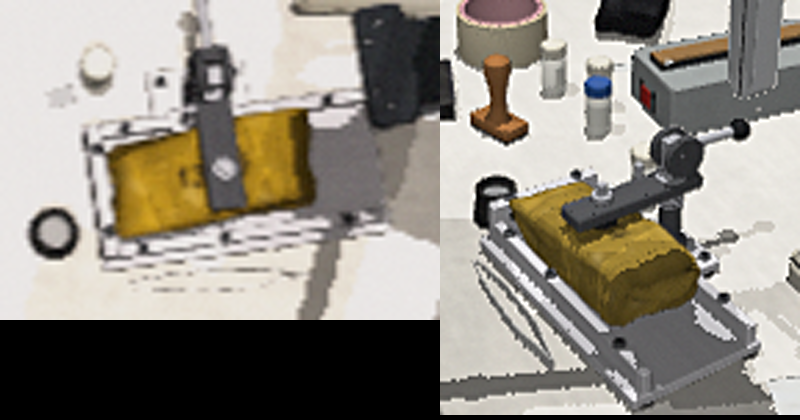

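The strap is square over the parcel at (222,130), the lever is level (ball at (740,128)), the parcel is at the stop, and the loupe, vial and tweezers have not moved. Handing in.

```bash
python3 -c "
from cell import *
print(hand_in())"
```

```text
the job is handed in; nothing more can be done
None
```

I handed the job in at about 30 s: the parcel is against the end stop (turned about 3° in the channel), the strap is against its stop pin, and the lever is fully down. The hand-in returned no verdict.

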